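# Index a photometer's filter wheel and take a reading

## Robot

A 6-joint arm with a two-finger parallel gripper is mounted at the origin on a cart in front of the work surface, level with it; the furniture and walls round the work are solid. World frame = base frame: x ahead of the robot, y to its left, z up, the work surface at z = 0. Lengths are in m, angles in rad, forces in N, time in s.
With the tool pointing down it reaches from about 0.35 to 0.975 m from the base axis. Payload 4.9 kg.
Tool frame: the origin (TCP) lies at the very end of the fingers, on their centre line; the grasp point (between the pads) lies 19 mm behind it; z points along the fingers, y is the line along which they close (so a half turn about z gives the same grasp; the last joint's range is limited). The gripper opens to 85 mm and grips with 20 to 120 N. Pads are 22 mm wide; open, the fingers measure 114 mm over their backs; the gripper's body (76 mm by 85 mm) begins 54 mm behind the grasp point. The pads swing forward as they close: fully open they stand 13 mm farther back than shut.
Start: joints at [-1.267, 0.053, 1.613, -0, 1.476, -0.119], TCP at [0.256, -0.57, 0.231] pointing down, gripper open.
Joint ranges: [-3.01, 3.01], [-1.01, 2.22], [0.06, 2.58], [-1.02, 4.17], [0.09, 2.62], [-3.14, 3.14]. Speed limits (rad/s): [2.57, 2.57, 3.14, 3.14, 3.14, 3.14].

## Interface

Orientations are given as a rotation vector (axis times angle).
In Python, from station import get_obs, get_image, finish_job gives the robot as it stands. The module is installed in compiled form; this text tells all that it offers.
- The arm moves only by the tool carry_out, never from a script. Its argument "rows" is a list of rows, each a list of 7 numbers: the turn, a rotation vector about the tool's x, y, z as a fraction of full scale, then the shift along the tool's x, y, z as a fraction of full scale, then the closure, from -1 (fully open) to 1 (shut). A call has 1 to 5 rows; each row is the pose to reach, as a shift and turn from the pose commanded when the call began, along the tool's axes at that moment, turning the shorter way round; what a row does not reach only later rows make up. Full scale, the value 1, is 300 mm for a shift and pi rad for a turn. A row lasts 1/10 s, in which the tool goes at most 50 mm and 8.59 degrees, less where a joint would pass 70% of its speed; a pose out of reach is approached as far as the arm can. A call with a number of a shift or a turn outside -1 to 1 is refused whole. A call with a gripper value outside its range is refused whole. The fingers move at their own pace and stop on an object; "force" is the grip in N (left out, the last holds). Time passes only in rows, so rows that repeat a pose let the fingers close. It gives the time, the measured TCP pose, the force, the opening and the grip force at its end, in the units of the state.
- get_obs(): the state, without advancing time (a new reading comes with each control period).
- get_image(name): name is "scene" or "top"; returns a dict with "img" (480x640x3 uint8, blue, green, red), "mtx" (3x3 intrinsics, pixels), "D" ([k1, k2, p1, p2, k3] as OpenCV has them; the pictures are not rectified), "R" (3x3) and "t" (3): a world point X has camera coordinates R X + t. Camera axes: x right, y down, z forward; pixel columns grow to the right and rows downward; lengths in m; the calibration is good to about 2 mm. A picture is of the moment at which its call begins. There is no depth.
- finish_job(): hands the job in; it is judged then, once.
The state is a dict: "t": time; "q": joint angles; "dq": joint speeds; "effort": joint torques, N m; "tool_pos": TCP position; "tool_rot": TCP orientation; "contact_force": force on the tool from outside, world axes, zero at the start; "wrist_torque": the same for the moment, N m; "opening": finger opening in m; "grip_force": force on a finger pad.
Only numpy, scipy, OpenCV 4.12 (cv2) and the standard library are available. Lean on these libraries where they do the work, as an engineer would, in place of code of your own. Each camera call takes 0.05 s, during which the arm holds its last target. There are 200 camera calls.

## Task

Turn the photometer's filter wheel, click by click, by the bar knob at its centre until the third filter, counted counter-clockwise from the wheel's tab as you face the wheel, is clicked in under the lamp head at the pointer; that is, the tab ends three clicks clockwise of the pointer. Let go of the knob, and only then press the read button fully home and release it. Leave the glassware and other things around it where they are.

Things in the scene. Friction and masses are not known exactly. Their poses are not given: they have to be found in the camera images.
- photometer: Heavy bench instrument, fixed, about 200 x 285 mm, whose front face slopes 35 deg from level, rising away from the robot. Origin on the bench straight below the wheel's centre; x points level to its back, y to its left as you face it, z up. In this frame the line out of the face is (-sin 35, 0, cos 35), up the slope is (cos 35, 0, sin 35). The wheel's back is centred 125 mm above the origin.
- wheel (a joint): Angle of the filter wheel, rad: 0 with its tab at the pointer, growing as it turns clockwise for someone facing it (tab from top to the robot's right). Turns endlessly both ways. Clicks into rest at each multiple of pi/4; let go past half way it springs on to the next, else back (it may stick right at half way, and may start so). Takes about 0.2 N m. Third filter at the pointer: 3 pi/4 = 2.356 (or -3.927).
- wheel_grip (a point): Point on the wheel's axis in the black bar knob (60 mm long, 14 wide, standing 40 mm out from the disc), 11 mm below the knob's outer end, 29 mm out from the disc. Turns with the wheel: x along the bar towards the tab, y across the bar (the way to close on it), z out of the face. The metal disc, 184 mm across, has seven equal filters (34 mm rims, 68 mm from the axis) and one blank station.
- tab (a point): Outer end of the metal tab (14 mm wide) that sticks 16 mm out from the wheel's rim at the blank station, 102 mm from the axis. The bar knob also points to it.
- pointer (a point): Fixed point under the lamp head's arm, straight up the slope from the wheel's axis: where the tab's end stands when the blank station is under the lamp head. The lamp head (34 mm across with its collar, axis 72 mm from the wheel's axis) and its arm overhang the wheel here, standing out to 56 mm from the wheel's back.
- read_button (a joint): Travel of the read button in m: 0 released, 0.006 fully pressed. Spring button, about 5 N when fully down; it returns by itself.
- read_button_top (a point): Centre of the top of the round read button (28 mm across, in a round black collar), on the sloping face low at the right of the wheel. Its axes at rest: z out of the face; it is pressed along -z.
- beaker: Small empty glass beaker, 58 mm across, 68 mm tall, standing right of the photometer; origin at the centre of its underside. To be left alone.
- timer: White bench timer 62 x 62 x 19 mm right of the photometer; origin at the centre of its underside. To be left alone.
- dish: Round glass dish, 64 mm across, 12 mm high, left of the photometer; origin at the centre of its underside. To be left alone.
- stopper: Black rubber stopper, 28 mm across, 31 mm high, left of the photometer; origin at the centre of its underside. To be left alone.
- pen: Black pen, 145 mm long, lying in front of the photometer; origin at the centre of its underside. To be left alone.

How it is judged:
By the outcome, as a careful person would: the job done as asked, in the order asked, and still so for the second after the job is handed in, with the robot touching nothing.
It also fails if it takes over 51 s, if anything falls off the work surface, if the arm or the gripper's body presses on something with over 40 N, if the wrist force passes 120 N, or if a joint passes its speed limit or range.

## Working session

There is one attempt and no reset: what is moved stays moved. The work goes in short steps, Python scripts to look and compute and a tool call to move; the robot and the scene stay as the last step left them, time stands still between calls to the robot, and variables do not carry over. Pictures are saved under pics/ and viewed, at most 10 in all, crops included, and the job is handed in when it is done.

Besides the shell and the picture viewer there is one more tool, called after "Call:" as name(argument=value, ...), one argument or row to a line, values as JSON. carry_out: Moves the arm, as the interface text tells. Shift numbers are shares of 300 mm and turn numbers shares of pi rad, none past 1 either way. Its arguments: {"type":"object","properties":{"rows":{"type":"array"},"force":{"type":"number"}},"required":["rows"]}

```bash
mkdir -p pics
python3 - <<'E'
from station import *
import cv2,pickle
for n in("scene","top"):
    d=get_image(n);cv2.imwrite(f"pics/{n}0.png",d["img"]);pickle.dump(d,open(f"{n}0.pkl","wb"))
    print(n,d["mtx"],d["D"],d["R"],d["t"])
print(get_obs())
E
```

```text
scene [[593.22078858   0.         316.01145214]
 [  0.         593.22078858 240.90495783]
 [  0.           0.           1.        ]] [-0.01940464  0.          0.          0.          0.        ] [[-0.46383152 -0.88591533 -0.00378789]
 [-0.41970197  0.22350134 -0.87971439]
 [ 0.78019906 -0.40644948 -0.47548738]] [0.25865751 0.33184821 0.78761693]
top [[510.60239818   0.         318.44517591]
 [  0.         510.60239818 246.80607549]
 [  0.           0.           1.        ]] [-0.01310103  0.          0.          0.          0.        ] [[ 0.02822396 -0.99949039 -0.01491187]
 [-0.98297679 -0.02504207 -0.18201519]
 [ 0.18154901  0.01979522 -0.98318264]] [-0.00743215  0.55817109  1.15424519]
{'t': 0.1, 'q': array([-1.26699196e+00,  5.32618974e-02,  1.61416358e+00, -8.65314817e-06,
        1.47603751e+00, -1.19014783e-01]), 'dq': array([-0.00077653, -0.00173059, -0.00493267,  0.0010345 ,  0.0018869 ,
        0.00095684]), 'effort': array([-1.97199292e-04, -3.94901776e+01, -3.71363425e+01, -1.02983638e-04,
        3.90097004e-03,  3.86482066e-05]), 'tool_pos': array([ 0.25627405, -0.56941012,  0.23019981]), 'tool_rot': array([-3.06982815e+00, -6.58837101e-01,  2.84366812e-04]), 'contact_force': array([-0.09203775,  0.08116071,  0.43107762]), 'wrist_torque': array([ 0.01064204, -0.02004656, -0.04551892]), 'grip_force': 0.0, 'opening': 0.08552037079266706}
```

View pics/scene0.png

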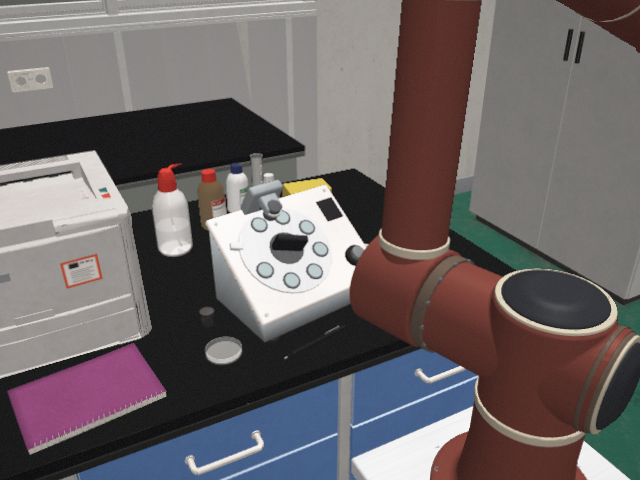

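View pics/top0.png

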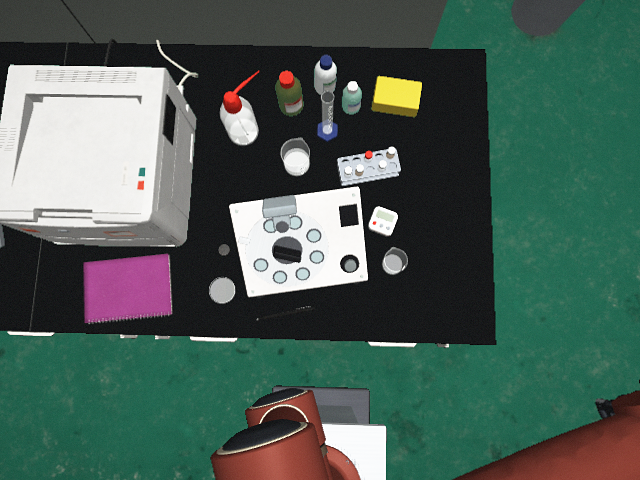

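The scene view shows the photometer at about (290,255), with its tab to the left at (236,245). In the top view the wheel is at about (287,250), the tab at (243,241) and the button at (349,264). Next I'll zoom in and segment the filters.

Run:
```python
import cv2,pickle,numpy as np
out=[]
for n,(x,y,w,h) in (("scene",(205,175,180,170)),("top",(222,180,160,130))):
    d=pickle.load(open(n+"0.pkl","rb"));im=d["img"]
    c=cv2.resize(im[y:y+h,x:x+w],None,fx=400/w,fy=400/w,interpolation=cv2.INTER_CUBIC)
    out.append(cv2.copyMakeBorder(c,0,400-c.shape[0],0,0,cv2.BORDER_CONSTANT))
    roi=im[y:y+h,x:x+w].astype(int)
    m=((roi[...,0]-roi[...,2]>8)&(roi[...,0]>120)).astype(np.uint8)
    k,l,s,ce=cv2.connectedComponentsWithStats(m)
    print(n,[(np.round(ce[i]+[x,y],1).tolist(),s[i].tolist()[2:]) for i in range(1,k) if s[i,4]>15])
    b=(roi.max(2)<70).astype(np.uint8);k,l,s,ce=cv2.connectedComponentsWithStats(b)
    print(" dark",[(np.round(ce[i]+[x,y],1).tolist(),s[i].tolist()[2:]) for i in range(1,k) if s[i,4]>15])
cv2.imwrite("pics/z.png",np.hstack(out))
```

```text
scene [([282.8, 217.0], [12, 12, 99]), ([259.0, 224.0], [13, 13, 127]), ([306.8, 226.5], [13, 12, 121]), ([320.1, 248.4], [13, 12, 123]), ([264.9, 269.3], [15, 13, 144]), ([314.4, 270.5], [14, 13, 135]), ([291.6, 279.7], [14, 13, 143])]
 dark [([359.0, 202.0], [94, 69, 2637]), ([329.0, 208.9], [25, 23, 306]), ([268.5, 217.4], [12, 6, 28]), ([287.6, 322.3], [180, 115, 4729]), ([288.9, 242.5], [36, 17, 491]), ([350.5, 256.5], [12, 20, 106])]
top [([352.9, 181.6], [33, 6, 103]), ([280.1, 212.1], [39, 38, 962]), ([313.5, 235.5], [12, 14, 118]), ([316.4, 256.9], [12, 11, 110]), ([260.6, 264.8], [13, 11, 111]), ([302.5, 273.8], [12, 11, 108]), ([279.6, 277.0], [12, 11, 106])]
 dark [([303.1, 250.1], [160, 130, 7858]), ([348.3, 215.1], [19, 22, 349]), ([286.5, 253.5], [28, 18, 350]), ([348.6, 261.7], [19, 18, 134])]
```

View pics/z.png

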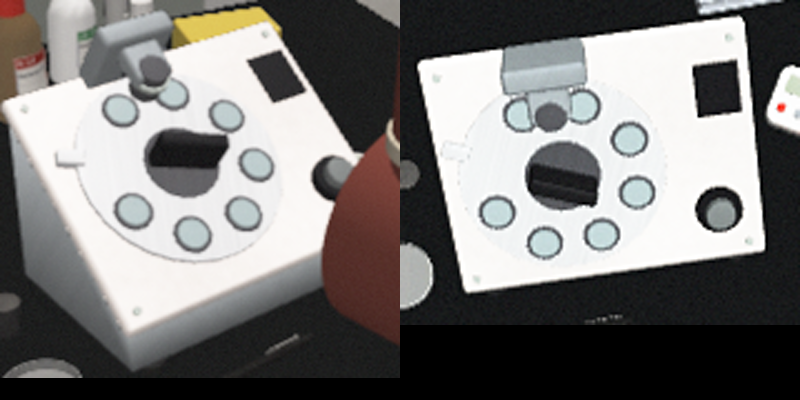

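The zoom shows seven filters. The tab is at the left, close to half way between the 45° and 90° stations counter-clockwise of the pointer. The button sits low at the right, partly hidden by the arm in the scene view. I'll triangulate these points and fit the frame.

```bash
cat > h.py <<'E'
import cv2,pickle,numpy as np
from scipy.optimize import least_squares
from scipy.spatial.transform import Rotation as Rn
C={n:pickle.load(open(n+"0.pkl","rb")) for n in("scene","top")}
def proj(n,X):
    d=C[n];return cv2.projectPoints(np.atleast_2d(X).astype(float),cv2.Rodrigues(d["R"])[0],d["t"],d["mtx"],d["D"])[0][:,0]
def tri(ps,pt):
    f=lambda X:np.r_[(proj("scene",X)-ps).ravel(),(proj("top",X)-pt).ravel()]
    r=least_squares(f,[.7,0,.1]);return r.x,np.abs(r.fun).max()
def ray(n,p):
    d=C[n];u=cv2.undistortPoints(np.array([[p]],float),d["mtx"],d["D"])[0,0]
    return -d["R"].T@d["t"], d["R"].T@np.r_[u,1]
S=np.sin(np.radians(35));K=np.cos(np.radians(35))
def frame(yaw):
    Rz=Rn.from_euler('z',yaw).as_matrix()
    return Rz@np.array([K,0,S]),Rz@np.array([0,1,0]),Rz@np.array([-S,0,K])  # up-slope,left,out
E
python3 - <<'E'
from h import *
sc=[(306.8,226.5),(320.1,248.4),(314.4,270.5),(291.6,279.7),(264.9,269.3),(282.8,217),(259,224)]
tp=[(313.5,235.5),(316.4,256.9),(302.5,273.8),(279.6,277),(260.6,264.8)]
P=[]
for a,b in zip(sc,tp):
    X,e=tri(a,b);P.append(X);print(X.round(4),round(e,2))
zt=lambda x,y:(222+(x-400)/2.5,180+y/2.5); zs=lambda x,y:(205+x/2.222,175+y/2.222)
BL,e1=tri(zs(25,110),zt(437,77));BR,e2=tri(zs(265,33),zt(728,37));print("screws",BL,BR,e1,e2,"yaw",np.arctan2(*(BL-BR)[[0,1]]*[-1,1]))
def pts(p):
    x,y,h,yaw,th=p;u,l,o=frame(yaw);c=np.array([x,y,h])
    # station k cw from tab: order matches sc list (k=3..7 ,2,1)
    a=th+np.array([3,4,5,6,7,2,1])*np.pi/4
    return c+.068*(np.cos(a)[:,None]*u-np.sin(a)[:,None]*l)
f=lambda p:np.r_[(proj("scene",pts(p))-sc).ravel(),(proj("top",pts(p)[:5])-tp).ravel()]
r=least_squares(f,[.75,.05,.13,0,-1.2]);print(r.x.round(4),np.abs(r.fun).max(),np.degrees(r.x[3:]))
p=r.x;u,l,o=frame(p[3]);c=p[:3]
d=c-np.array([0,0,0]);k=(c[2]-.125)/K;print("disc offset out",k)
for h in(0,.005,.01):
    for px in((348.6,263.4),(350,265.2)):
        q,v=ray("top",px);t=((c+h*o-q)@o)/(v@o);X=q+t*v-c;print("button",h,(X@u).round(4),(X@l).round(4))
np.save("fit.npy",p)
w=.102*(np.cos(p[4])*u-np.sin(p[4])*l)+c;print("tab px",proj("scene",w),proj("top",w),"ctr",proj("top",c+.04*o),proj("scene",c+.04*o),"pointer",proj("top",c+.102*u))
E
```

```text
[0.5654 0.0164 0.1436] 0.39
[0.5232 0.0095 0.1138] 0.34
[0.4873 0.0404 0.0922] 0.27
[0.4787 0.0917 0.0919] 0.31
[0.5023 0.1333 0.1132] 0.29
screws [0.61092477 0.18312496 0.16737831] [ 0.65148215 -0.06789652  0.17088308] 0.4240287271113061 0.6191789792059126 yaw 0.16018511223361695
[ 0.5338  0.0746  0.1282  0.1623 -1.1803] 0.8914999114823559 [  9.29784217 -67.62859354]
disc offset out 0.003851033421599526
button 0 -0.0518 -0.1318
button 0 -0.0568 -0.1345
button 0.005 -0.0493 -0.1314
button 0.005 -0.0542 -0.1341
button 0.01 -0.0468 -0.131
button 0.01 -0.0517 -0.1337
tab px [[233.23248417 244.94559293]] [[241.69473653 240.31423261]] ctr [[287.43594581 258.35241256]] [[293.07358602 236.28814132]] pointer [[280.38967485 207.36649335]]
```

```bash
cat >> h.py <<'E'
p=np.load("fit.npy");c=p[:3];u,l,o=frame(p[3])
def plan(a_deg,du=0,dl=0,out=.1,base=None):
    """print row for tool -o, y at cw angle a; TCP at c+du*u+dl*l+out*o"""
    from station import get_obs
    s=get_obs();R0=Rn.from_rotvec(s["tool_rot"]);a=np.radians(a_deg)
    y=np.cos(a)*u-np.sin(a)*l;z=-o;R=Rn.from_matrix(np.c_[np.cross(y,z),y,z])
    X=c+du*u+dl*l+out*o
    print("turn",((R0.inv()*R).as_rotvec()/np.pi).round(4),"shift",(R0.inv().apply(X-s["tool_pos"])/.3).round(4),"t",s["t"],"open",s["opening"],"q",s["q"].round(2),"F",s["contact_force"].round(1))
E
python3 - <<'E'
from h import *
plan(22.4,out=.09)
from station import get_obs
s=get_obs();R0=Rn.from_rotvec(s["tool_rot"])
print((R0.inv().apply([0.10,.25,.08])/.3).round(3))
E
```

```text
turn [-0.1333  0.151  -0.2834] shift [ 1.5581 -1.6221  0.0978] t 0.1 open 0.08552037079266706 q [-1.27  0.05  1.61 -0.    1.48 -0.12] F [-0.1  0.1  0.4]
[ 0.646 -0.624 -0.265]
```

Call:
carry_out(
  rows=[
    [0,0,-0.14,0.65,-0.62,-0.2,0],
    [0,0,-0.14,0.65,-0.62,-0.2,0],
    [0,0,-0.14,0.65,-0.62,-0.2,0],
    [0,0,-0.14,0.65,-0.62,-0.2,0],
    [0,0,-0.14,0.65,-0.62,-0.2,0],
  ],
  force=60,
)

```text
t: 0.6
tool_pos: [0.3485, -0.3419, 0.2854]
tool_rot: [-2.854, -1.312, -0.0]
contact_force: [1.2, -0.3, 0.2]
opening: 0.0423
grip_force: 0.0
```

Call:
carry_out(
  rows=[
    [0,0,0,0,0,0,0],
    [0,0,0,0,0,0,0],
  ],
)

```text
t: 0.8
tool_pos: [0.3487, -0.3431, 0.2858]
tool_rot: [2.852, 1.316, -0.0]
contact_force: [-1.2, -0.1, 0.1]
opening: 0.0428
grip_force: 0.0
```

```bash
python3 -c "
from h import *
plan(22.4,out=.12)
from station import get_obs;print(get_obs()['tool_pos'])"
```

```text
turn [-0.1584  0.1158 -0.1471] shift [ 1.2847 -0.5823  0.1966] t 0.8 open 0.04277648506329676 q [-0.93 -0.31  1.85 -0.    1.6  -0.22] F [-1.2 -0.1  0.1]
[ 0.34874217 -0.34313546  0.28579771]
```

Call:
carry_out(
  rows=[
    [-0.1,0.07,-0.09,0.7,-0.32,0,0],
    [-0.1,0.07,-0.09,0.7,-0.32,0,0],
    [-0.1,0.07,-0.09,0.7,-0.32,0,0],
    [-0.1,0.07,-0.09,0.7,-0.32,0,0],
    [-0.1,0.07,-0.09,0.7,-0.32,0,0],
  ],
)

```text
t: 1.3
tool_pos: [0.4113, -0.1211, 0.2844]
tool_rot: [2.445, 1.578, 0.486]
contact_force: [-0.0, 0.2, -1.1]
opening: 0.0429
grip_force: 0.0
```

Call:
carry_out(
  rows=[
    [0,0,0,0,0,0,0],
    [0,0,0,0,0,0,0],
  ],
)

```text
t: 1.5
tool_pos: [0.4119, -0.1225, 0.2851]
tool_rot: [2.443, 1.581, 0.484]
contact_force: [0.1, -1.0, 0.8]
opening: 0.0428
grip_force: 0.0
```

```bash
python3 -c "
from h import *
plan(22.4,out=.12)
from station import get_obs;print(get_obs()['tool_pos'])"
```

```text
turn [-0.0591  0.0466 -0.057 ] shift [ 0.5995 -0.1678  0.2586] t 1.5 open 0.04282828173950896 q [-0.62 -0.76  2.18  0.23  1.42 -0.19] F [ 0.1 -1.   0.8]
[ 0.411899   -0.12245179  0.28505606]
```

Call:
carry_out(
  rows=[
    [-0.06,0.047,-0.057,0.6,-0.168,0.26,0],
    [-0.06,0.047,-0.057,0.6,-0.168,0.26,0],
    [-0.06,0.047,-0.057,0.6,-0.168,0.26,0],
    [-0.06,0.047,-0.057,0.6,-0.168,0.26,0],
    [-0.06,0.047,-0.057,0.6,-0.168,0.26,0],
  ],
)

```text
t: 2.0
tool_pos: [0.465, 0.0695, 0.223]
tool_rot: [2.146, 1.72, 0.759]
contact_force: [0.4, -0.1, -0.2]
opening: 0.0428
grip_force: 0.0
```

Call:
carry_out(
  rows=[
    [0,0,0,0,0,0,0],
    [0,0,0,0,0,0,0],
  ],
)

```text
t: 2.2
tool_pos: [0.4668, 0.062, 0.227]
tool_rot: [2.149, 1.701, 0.759]
contact_force: [1.0, 0.0, 0.4]
opening: 0.0428
grip_force: 0.0
```

Run:
```python
from h import *
plan(22.4,out=.012)
from station import *
for n in("scene","top"):
    d=get_image(n);cv2.imwrite(f"pics/{n}1.png",d["img"])
a=cv2.imread("pics/scene1.png")[150:350,180:400];b=cv2.imread("pics/top1.png")[170:370,200:420]
cv2.imwrite("pics/z1.png",cv2.resize(np.hstack([a,b]),(800,364)))
print(proj("scene",c+.04*o),proj("top",c+.04*o))
```

```text
turn [ 0.0014  0.0003 -0.0007] shift [ 0.004  -0.0061  0.3602] t 2.2 open 0.04281341087152761 q [-0.12 -0.82  2.36  0.19  1.02  0.06] F [1.  0.  0.4]
[[293.07358602 236.28814132]] [[287.43594581 258.35241256]]
```

View pics/z1.png

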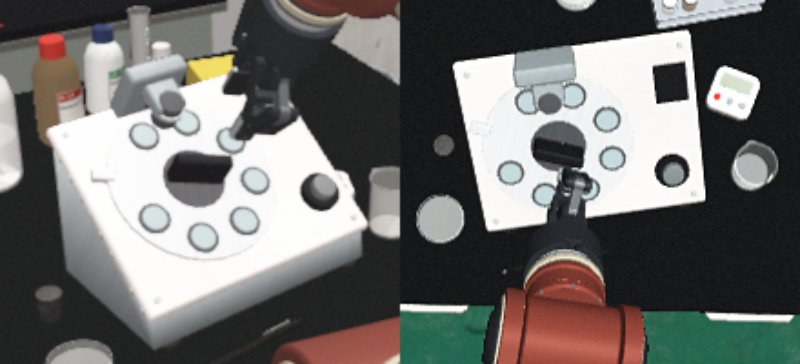

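The image shows the gripper 120 mm out over the knob and the button clear in both views. Now I descend.

Call:
carry_out(
  rows=[
    [0,0,0,0.002,-0.003,0.06,0],
    [0,0,0,0.004,-0.006,0.12,0],
    [0,0,0,0.004,-0.006,0.18,0],
    [0,0,0,0.004,-0.006,0.24,0],
    [0,0,0,0.004,-0.006,0.24,0],
  ],
)

```text
t: 2.8
tool_pos: [0.5056, 0.0701, 0.1649]
tool_rot: [2.154, 1.702, 0.755]
contact_force: [-0.5, -0.6, -0.5]
opening: 0.0427
grip_force: 0.0
```

Call:
carry_out(
  rows=[
    [0,0,0,0,0,0.04,0],
    [0,0,0,0,0,0.08,0],
    [0,0,0,0,0,0.12,0],
    [0,0,0,0,0,0.12,0],
  ],
)

```text
t: 3.2
tool_pos: [0.5264, 0.0742, 0.1376]
tool_rot: [2.15, 1.702, 0.758]
contact_force: [-0.3, 0.6, -0.5]
opening: 0.0425
grip_force: 0.0
```

Run:
```python
from h import *
plan(22.4,out=.012)
from station import *
a=get_image("scene")["img"][150:350,180:400];b=get_image("top")["img"][170:370,200:420]
cv2.imwrite("pics/z2.png",cv2.resize(np.hstack([a,b]),(800,364)))
```

```text
turn [ 0.001   0.0001 -0.0007] shift [-0.0017  0.0029 -0.0003] t 3.2 open 0.042538009110499916 q [-0.07 -0.49  2.32  0.2   0.72  0.05] F [-0.3  0.6 -0.5]
```

View pics/z2.png

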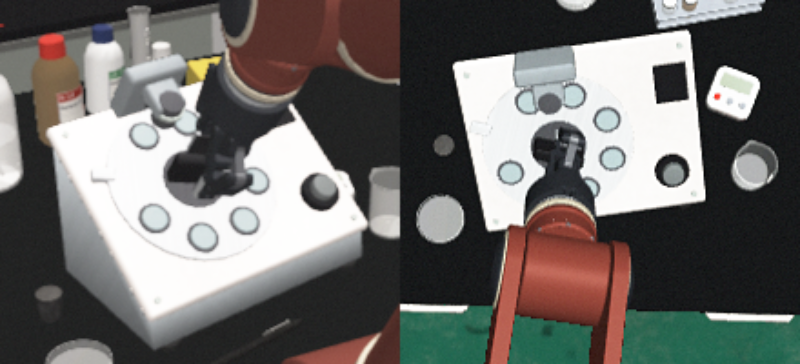

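The fingers straddle the knob, with no contact force so far. Next I close on it.

Call:
carry_out(
  rows=[
    [0,0,0,0,0,0,1],
    [0,0,0,0,0,0,1],
    [0,0,0,0,0,0,1],
    [0,0,0,0,0,0,1],
    [0,0,0,0,0,0,1],
  ],
  force=60,
)

```text
t: 3.8
tool_pos: [0.5274, 0.0752, 0.1397]
tool_rot: [2.144, 1.703, 0.762]
contact_force: [-1.8, -5.5, 5.6]
opening: 0.0129
grip_force: 62.6
```

Call:
carry_out(
  rows=[
    [0,0,-0.025,0,0,0,1],
    [0,0,-0.05,0,0,0,1],
    [0,0,-0.075,0,0,0,1],
    [0,0,-0.1,0,0,0,1],
    [0,0,-0.125,0,0,0,1],
  ],
)

```text
t: 4.3
tool_pos: [0.5272, 0.0752, 0.1396]
tool_rot: [1.722, 2.036, 0.645]
contact_force: [-5.2, -6.4, 7.3]
opening: 0.013
grip_force: 63.0
```

Run:
```python
from h import *
plan(0,out=.012)
from station import *
s=get_obs();print(s["wrist_torque"],s["grip_force"])
```

```text
turn [0.002  0.0004 0.0014] shift [-0.0058 -0.0044  0.0033] t 4.3 open 0.013000132267985437 q [-0.07 -0.5   2.32  0.2   0.72 -0.34] F [-5.2 -6.4  7.3]
[-0.30722382  0.67364325 -0.71247828] 63.036779165267944
```

Call:
carry_out(
  rows=[
    [0,0,-0.04,0,0,0,1],
    [0,0,-0.08,0,0,0,1],
    [0,0,-0.12,0,0,0,1],
    [0,0,-0.16,0,0,0,1],
    [0,0,-0.2,0,0,0,1],
  ],
)

```text
t: 4.8
tool_pos: [0.5269, 0.0751, 0.1393]
tool_rot: [0.975, 2.391, 0.428]
contact_force: [-7.7, -8.0, 8.5]
opening: 0.0132
grip_force: 63.5
```

Call:
carry_out(
  rows=[
    [0,0,-0.04,0,0,0,1],
    [0,0,-0.08,0,0,0,1],
    [0,0,-0.12,0,0,0,1],
    [0,0,-0.16,0,0,0,1],
    [0,0,-0.2,0,0,0,1],
  ],
)

```text
t: 5.3
tool_pos: [0.5268, 0.0747, 0.1392]
tool_rot: [0.187, 2.529, 0.186]
contact_force: [-9.9, -9.5, 9.6]
opening: 0.0128
grip_force: 63.8
```

Run:
```python
from h import *
plan(-135,out=.012)
from station import *
s=get_obs();print(s["wrist_torque"],s["grip_force"])
a=get_image("scene")["img"][150:350,180:400];b=get_image("top")["img"][170:370,200:420]
cv2.imwrite("pics/z3.png",cv2.resize(np.hstack([a,b]),(800,364)))
```

```text
turn [-0.001   0.0014 -0.3485] shift [ 0.0009 -0.0049  0.0033] t 5.3 open 0.012768405648560082 q [-0.07 -0.5   2.32  0.2   0.72 -1.6 ] F [-9.9 -9.5  9.6]
[-0.56750076  0.96776418 -0.84394202] 63.7546581029892
```

View pics/z3.png

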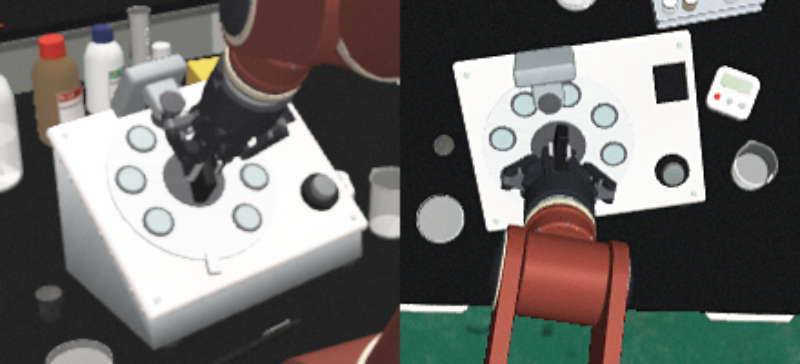

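The tab is now at the bottom, near -162°, so 63° remain.

Call:
carry_out(
  rows=[
    [0,0,-0.04,0,0,0,1],
    [0,0,-0.08,0,0,0,1],
    [0,0,-0.12,0,0,0,1],
    [0,0,-0.16,0,0,0,1],
    [0,0,-0.2,0,0,0,1],
  ],
)

```text
t: 5.9
tool_pos: [0.5268, 0.0745, 0.1392]
tool_rot: [-0.599, 2.455, -0.065]
contact_force: [-11.2, -13.4, 10.1]
opening: 0.0132
grip_force: 70.8
```

Call:
carry_out(
  rows=[
    [0,0,-0.04,0,0,0,1],
    [0,0,-0.08,0,0,0,1],
    [0,0,-0.12,0,0,0,1],
    [0,0,-0.148,0,0,0,1],
    [0,0,-0.148,0,0,0,1],
  ],
)

```text
t: 6.4
tool_pos: [0.527, 0.074, 0.1392]
tool_rot: [-1.159, 2.266, -0.252]
contact_force: [-7.4, -12.6, 8.7]
opening: 0.0129
grip_force: 63.3
```

Call:
carry_out(
  rows=[
    [0,0,0,0,0,0,0],
    [0,0,0,0,0,0,0],
    [0,0,0,0,0,0,0],
    [0,0,0,0,0,0,0],
    [0,0,0,0,0,0,0],
  ],
)

```text
t: 6.9
tool_pos: [0.5263, 0.076, 0.1375]
tool_rot: [-1.157, 2.267, -0.246]
contact_force: [0.9, -0.2, 0.4]
opening: 0.0431
grip_force: 0.0
```

Call:
carry_out(
  rows=[
    [0,0,0,0,0,-0.05,0],
    [0,0,0,0,0,-0.1,0],
    [0,0,0,0,0,-0.18,0],
    [0,0,0,0,0,-0.26,0],
    [0,0,0,0,0,-0.3,0],
  ],
)

```text
t: 7.4
tool_pos: [0.4752, 0.0674, 0.2136]
tool_rot: [-1.155, 2.264, -0.248]
contact_force: [0.1, 0.4, 1.1]
opening: 0.0426
grip_force: 0.0
```

Run:
```python
from h import *
plan(-135,out=.1)
from station import *
D={n:get_image(n)["img"] for n in("scene","top")}
pickle.dump(D,open("d4.pkl","wb"))
a=D["scene"][150:350,180:400];b=D["top"][170:370,200:420]
cv2.imwrite("pics/z4.png",cv2.resize(np.hstack([a,b]),(800,364)))
for n,(x,y,w,h) in (("scene",(330,225,50,50)),("top",(330,245,42,40))):
    r=D[n][y:y+h,x:x+w];g=r.max(2).astype(int);dk=((g<100)).astype(np.uint8)
    cs,hi=cv2.findContours(dk,cv2.RETR_CCOMP,cv2.CHAIN_APPROX_NONE)
    for q in cs: 
        if cv2.contourArea(q)>20:
            m=cv2.moments(q);print(n,m["m10"]/m["m00"]+x,m["m01"]/m["m00"]+y,cv2.boundingRect(q),m["m00"])
    print(g[::3,::3])
for th in(-225,-180,-270):
    a=np.radians(th);w=c+.102*(np.cos(a)*u-np.sin(a)*l);print(th,((proj("scene",w)-[180,150])*1.818).round(),((proj("top",w)-[-20,170])*1.818).round())
```

```text
turn [-0.0017  0.0015 -0.0012] shift [ 0.0075 -0.004   0.0128] t 7.4 open 0.042594786885865515 q [-0.1  -0.78  2.36  0.19  0.97 -2.68] F [0.1 0.4 1.1]
scene 353.55739514348784 257.6048565121413 (16, 21, 20, 20) 151.0
scene 370.20683579985905 237.20436927413672 (23, 0, 27, 42) 473.0
[[254 253 254 254 254 253 254 250  36  32  33  36  36  35  39  35  35]
 [254 253 253 254 254 254 254 254 185  34  36  35  33  33  34  35  35]
 [253 253 253 253 254 254 254 254 254  33  35  32  34  32  39  35  34]
 [254 254 254 254 254 254 254 254 254 233  35  35  34  36  34  35  36]
 [254 254 254 254 254 254 254 254 254 254  94  33  35  37  34  32  35]
 [254 254 254 254 254 254 254 254 254 254 254  36  37  38  37  36  35]
 [254 254 254 254 254 254 254 254 254 254 254 232 108  36  35  38  36]
 [253 254 254 254 254 254 252  55 115 151 231 254 226 253  35  36  34]
 [252 254 254 254 254 253  58  80 171 168 166 212 253 252 194  35  32]
 [252 254 254 254 254 158  54  90 164 164 162 163 250 239 253  39  34]
 [252 254 254 254 254 130  50  78 109 158 160 142 184 254 253  75  32]
 [252 254 254 254 254 240  33  49  8
[... 805 characters left out ...]
1   8  31]
 [252 251 251 252 197  25  36  33  24 230 251 251  39  30]
 [252 252 252 255  25  30 110 128  58  31 253 252 111  29]
 [252 252 251 255  31  95 158 155 164  29 255 251 214  24]
 [252 252 252 255  29 157 150 150 151  22 255 251 255  22]
 [252 252 252 253 137  79 148 149 149 221 251 251 255  30]
 [252 252 253 252 254 255  66 145 255 252 251 251 255  23]
 [252 252 253 252 252 252 252 252 251 250 225 246 254  24]
 [252 252 252 252 252 252 252 251 251 251 248 251 255  24]
 [251 253 253 252 253 254 255 255 246 194 136  64  24  28]
 [255 248 199 142  72  15  17  25  28  30  22  25  24  27]]
-225 [[283. 213.]] [[624. 191.]]
-180 [[242. 260.]] [[570. 219.]]
-270 [[271. 149.]] [[642. 135.]]
```

View pics/z4.png

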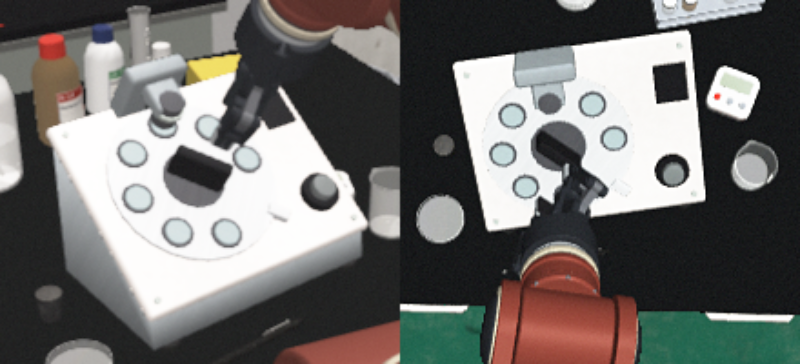

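The tab is at -225° ((280,212) scene, (622,188) top), exactly where predicted, with a filter under the lamp. Now the button.

Run:
```python
from h import *
D=pickle.load(open("d4.pkl","rb"));ctr={}
for n,(x,y,w,h),(lo,hi) in (("scene",(345,243,26,22),(120,178)),("top",(339,254,21,21),(120,175))):
    g=D[n][y:y+h,x:x+w].max(2);m=((g>lo)&(g<hi)).astype(np.uint8)
    k,L,s,ce=cv2.connectedComponentsWithStats(m,connectivity=4);i=1+s[1:,4].argmax();ctr[n]=ce[i]+[x,y];print(n,ctr[n],s[i]);print((L==i).astype(int)) 
X,e=tri(ctr["scene"],ctr["top"]);print(X,e,[((X-c)@v).round(4) for v in(u,l,o)])
for k in (0,.005,.01,.015,.02):
    q,v=ray("top",ctr["top"]);t=((c+k*o-q)@o)/(v@o);Y=q+t*v;print(k,((Y-c)@u).round(4),((Y-c)@l).round(4),proj("scene",Y))
```

```text
scene [357.99122807 251.35087719] [  7   2  13  13 114]
[[0 0 0 0 0 0 0 0 0 0 0 0 0 0 0 0 0 0 0 0 0 0 0 0 0 0]
 [0 0 0 0 0 0 0 0 0 0 0 0 0 0 0 0 0 0 0 0 0 0 0 0 0 0]
 [0 0 0 0 0 0 0 0 0 0 1 0 0 0 0 0 0 0 0 0 0 0 0 0 0 0]
 [0 0 0 0 0 0 0 0 0 0 1 1 1 1 1 0 0 0 0 0 0 0 0 0 0 0]
 [0 0 0 0 0 0 0 0 1 1 1 1 1 1 1 1 0 0 0 0 0 0 0 0 0 0]
 [0 0 0 0 0 0 0 0 1 1 1 1 1 1 1 1 1 0 0 0 0 0 0 0 0 0]
 [0 0 0 0 0 0 0 1 1 1 1 1 1 1 1 1 1 1 0 0 0 0 0 0 0 0]
 [0 0 0 0 0 0 0 1 1 1 1 1 1 1 1 1 1 1 1 0 0 0 0 0 0 0]
 [0 0 0 0 0 0 0 1 1 1 1 1 1 1 1 1 1 1 1 1 0 0 0 0 0 0]
 [0 0 0 0 0 0 0 0 1 1 1 1 1 1 1 1 1 1 1 1 0 0 0 0 0 0]
 [0 0 0 0 0 0 0 0 1 1 1 1 1 1 1 1 1 1 1 1 0 0 0 0 0 0]
 [0 0 0 0 0 0 0 0 0 1 1 1 1 1 1 1 1 1 1 1 0 0 0 0 0 0]
 [0 0 0 0 0 0 0 0 0 0 1 1 1 1 1 1 1 1 1 0 0 0 0 0 0 0]
 [0 0 0 0 0 0 0 0 0 0 0 1 1 1 1 1 1 1 0 0 0 0 0 0 0 0]
 [0 0 0 0 0 0 0 0 0 0 0 0 0 1 1 1 1 0 0 0 0 0 0 0 0 0]
 [0 0 0 0 0 0 0 0 0 0 0 0 0 0 0 0 0 0 0 0 0 0 0 0 0 0]
 [0 0 0 0 0 0 0 0 0 0 0 0 0 0 0 0 0 0 0 0 0 0 0 0 0 0]
 [0 0 0 0 0 0 0 0 0 0 0 0 0 0 0 0 0 0 0 0 0 0 0 0 0 0]
 [0 0 0 0 0 0 0 0 0 0 0 0 0 0 0 0 0 0 0 0 0 0 0 0 0 0]
[... 835 characters left out ...]
1 0 0 0 0]
 [0 0 0 0 0 0 1 1 1 1 1 1 1 1 1 1 1 0 0 0 0]
 [0 0 0 0 0 0 0 1 1 1 1 1 1 1 1 1 0 0 0 0 0]
 [0 0 0 0 0 0 0 0 1 1 1 1 1 1 0 0 0 0 0 0 0]
 [0 0 0 0 0 0 0 0 0 0 0 0 0 0 0 0 0 0 0 0 0]
 [0 0 0 0 0 0 0 0 0 0 0 0 0 0 0 0 0 0 0 0 0]
 [0 0 0 0 0 0 0 0 0 0 0 0 0 0 0 0 0 0 0 0 0]
 [0 0 0 0 0 0 0 0 0 0 0 0 0 0 0 0 0 0 0 0 0]]
[ 0.50889116 -0.0669988   0.09414653] 0.5001651646653045 [np.float64(-0.0584), np.float64(-0.1357), np.float64(-0.0006)]
0 -0.0571 -0.1346 [[356.87564392 250.7547273 ]]
0.005 -0.0545 -0.1343 [[357.07091452 248.49451123]]
0.01 -0.052 -0.1339 [[357.26730286 246.2210809 ]]
0.015 -0.0494 -0.1335 [[357.46481824 243.93432406]]
0.02 -0.0469 -0.1331 [[357.66347002 241.6341272 ]]
```

```bash
python3 -c "
from h import *
plan(-90,-.0577,-.135,.05)"
```

```text
turn [-0.0014  0.0025  0.2488] shift [ 0.4631 -0.1848  0.178 ] t 7.5 open 0.04275886704841753 q [-0.1  -0.78  2.36  0.19  0.97 -2.68] F [-0.2 -0.1 -0.2]
```

Call:
carry_out(
  rows=[
    [0,0,0.1,0.1,-0.04,0,1],
    [0,0,0.15,0.2,-0.08,0,1],
    [0,0,0.2,0.32,-0.13,0,1],
    [0,0,0.22,0.46,-0.185,0,1],
    [0,0,0.22,0.46,-0.185,0.05,1],
  ],
)

```text
t: 8.0
tool_pos: [0.4573, -0.0815, 0.1644]
tool_rot: [-0.294, 2.51, 0.022]
contact_force: [-0.1, 0.3, 1.0]
opening: -0.0001
grip_force: 0.0
```

Call:
carry_out(
  rows=[
    [0,0,0.03,0,0,0,1],
    [0,0,0.03,0,0,0.02,1],
    [0,0,0.03,0,0,0.04,1],
    [0,0,0.03,0,0,0.06,1],
    [0,0,0.03,0,0,0.06,1],
  ],
)

```text
t: 8.5
tool_pos: [0.4685, -0.071, 0.1491]
tool_rot: [-0.202, 2.522, 0.069]
contact_force: [-1.0, -0.0, 0.5]
opening: -0.0002
grip_force: 0.0
```

Run:
```python
from h import *
plan(-90,-.0577,-.135,.01)
from station import *
a=get_image("scene")["img"][150:350,180:400];b=get_image("top")["img"][170:370,200:420]
cv2.imwrite("pics/z5.png",cv2.resize(np.hstack([a,b]),(800,364)))
```

```text
turn [ 0.0007  0.0008 -0.0009] shift [-0.0075 -0.0069  0.1919] t 8.5 open -0.00017110265572955352 q [-0.54 -0.69  2.42  0.47  0.97 -2.44] F [-1.  -0.   0.5]
```

View pics/z5.png

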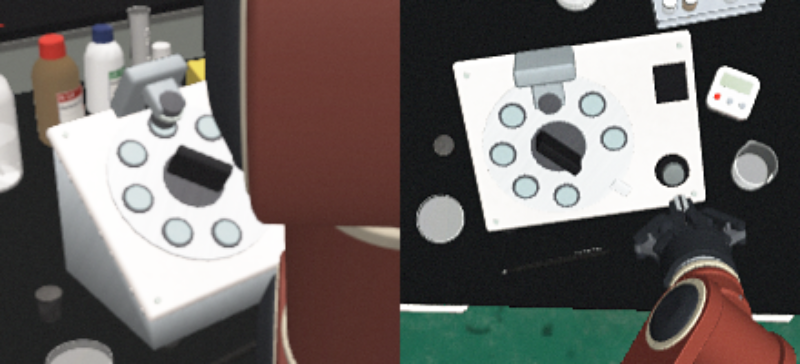

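The wheel still holds at -225°, and the shut fingertips are above and in front of the button, in line with its axis. Next I go in close.

Call:
carry_out(
  rows=[
    [0,0,0,-0.008,-0.007,0.05,1],
    [0,0,0,-0.008,-0.007,0.1,1],
    [0,0,0,-0.008,-0.007,0.15,1],
    [0,0,0,-0.008,-0.007,0.18,1],
    [0,0,0,-0.008,-0.007,0.18,1],
  ],
)

```text
t: 9.1
tool_pos: [0.5013, -0.0681, 0.1066]
tool_rot: [-0.201, 2.522, 0.069]
contact_force: [0.4, 0.6, 0.5]
opening: -0.0001
grip_force: 0.0
```

Call:
carry_out(
  rows=[
    [0,0,0,0,0,0.015,1],
    [0,0,0,0,0,0.03,1],
    [0,0,0,0,0,0.045,1],
    [0,0,0,0,0,0.045,1],
  ],
)

```text
t: 9.5
tool_pos: [0.5098, -0.0678, 0.0972]
tool_rot: [-0.199, 2.519, 0.066]
contact_force: [-1.7, -0.5, 3.1]
opening: 0.0002
grip_force: 1.7
```

```bash
python3 -c "
from h import *
plan(-90,-.0577,-.135,0)
from station import get_obs;s=get_obs();print(s['contact_force']@o)"
```

```text
turn [-0.0002  0.0016 -0.0013] shift [0.0057 0.0052 0.0046] t 9.5 open 0.00022712057527958927 q [-0.47 -0.45  2.37  0.51  0.77 -2.48] F [-1.7 -0.5  3.1]
3.513544056542657
```

Contact is 3.5 N, so the button is going in. I'll push further in small steps.

Call:
carry_out(
  rows=[
    [0,0,0,0.003,0.002,0.007,1],
    [0,0,0,0.003,0.002,0.014,1],
    [0,0,0,0.003,0.002,0.014,1],
  ],
)

```text
t: 9.8
tool_pos: [0.5115, -0.0675, 0.0949]
tool_rot: [-0.202, 2.519, 0.065]
contact_force: [-18.9, -2.5, 18.6]
opening: -0.0002
grip_force: 13.0
```

Call:
carry_out(
  rows=[
    [0,0,0,0,0,0.005,1],
    [0,0,0,0,0,0.01,1],
    [0,0,0,0,0,0.01,1],
  ],
)

```text
t: 10.1
tool_pos: [0.5123, -0.0675, 0.0943]
tool_rot: [-0.208, 2.522, 0.065]
contact_force: [-59.9, -4.4, 50.7]
opening: 0.0
grip_force: 37.9
```

```bash
python3 -c "
from h import *
plan(-90,-.0577,-.135,0)
from station import get_obs;s=get_obs();print(s['contact_force']@o)"
```

```text
turn [0.0003 0.0003 0.0007] shift [ 0.0072  0.0056 -0.0079] t 10.1 open 5.866623429812813e-06 q [-0.46 -0.44  2.36  0.51  0.77 -2.49] F [-59.9  -4.4  50.7]
75.84416999362232
```

It reached a hard stop. I'll back off in steps and read the spring's force profile to confirm the travel.

Call:
carry_out(
  rows=[
    [0,0,0,0.007,0.005,-0.012,1],
    [0,0,0,0.007,0.005,-0.018,1],
    [0,0,0,0.007,0.005,-0.018,1],
  ],
)

```text
t: 10.4
tool_pos: [0.5087, -0.0667, 0.0954]
tool_rot: [-0.199, 2.516, 0.063]
contact_force: [0.0, -2.3, 3.8]
opening: 0.0001
grip_force: 2.0
```

Call:
carry_out(
  rows=[
    [0,0,0,0,0,-0.007,1],
    [0,0,0,0,0,-0.007,1],
    [0,0,0,0,0,-0.007,1],
  ],
)

```text
t: 10.7
tool_pos: [0.5064, -0.0658, 0.0951]
tool_rot: [-0.199, 2.52, 0.067]
contact_force: [-0.2, -0.4, 3.5]
opening: 0.0001
grip_force: 1.7
```

Call:
carry_out(
  rows=[
    [0,0,0,0,0,-0.007,1],
    [0,0,0,0,0,-0.007,1],
    [0,0,0,0,0,-0.007,1],
  ],
)

```text
t: 11.0
tool_pos: [0.5047, -0.0658, 0.0963]
tool_rot: [-0.199, 2.521, 0.068]
contact_force: [-0.5, -0.8, 3.1]
opening: 0.0001
grip_force: 1.1
```

Call:
carry_out(
  rows=[
    [0,0,0,0,0,-0.007,1],
    [0,0,0,0,0,-0.007,1],
    [0,0,0,0,0,-0.007,1],
  ],
)

```text
t: 11.3
tool_pos: [0.5033, -0.0659, 0.0977]
tool_rot: [-0.199, 2.522, 0.068]
contact_force: [-0.7, 0.4, -0.3]
opening: -0.0002
grip_force: 0.0
```

```bash
python3 -c "
from h import *
plan(-90,-.0577,-.135,0)
for P,F in (([0.5115,-.0675,.0949],[-18.9,-2.5,18.6]),([.5123,-.0675,.0943],[-59.9,-4.4,50.7]),([.5098,-.0678,.0972],[-1.7,-.5,3.1])): print((P-c)@o,(P-c)@u,(P-c)@l,F@o)"
```

```text
turn [ 0.0003  0.0008 -0.0015] shift [-0.0102 -0.0045  0.0177] t 11.3 open -0.00018208486577768186 q [-0.47 -0.48  2.38  0.5   0.79 -2.48] F [-0.7  0.4 -0.3]
-0.0014565309345647244 -0.05589745250219284 -0.1365836870446417 26.166073856076057
-0.0024008547015406923 -0.05559488647403957 -0.13671294036851347 75.84459674300453
0.0014175891634901898 -0.0559921937614389 -0.13660508227198329 3.547975898709383
```

Call:
carry_out(
  rows=[
    [0,0,0,-0.01,-0.0045,0,1],
    [0,0,0,-0.01,-0.0045,0,1],
    [0,0,0,-0.01,-0.0045,0,1],
  ],
)

```text
t: 11.6
tool_pos: [0.5066, -0.0672, 0.1003]
tool_rot: [-0.199, 2.52, 0.067]
contact_force: [-0.5, -0.2, 0.4]
opening: -0.0001
grip_force: 0.0
```

Call:
carry_out(
  rows=[
    [0,0,0,0,0,0.0015,1],
    [0,0,0,0,0,0.0015,1],
  ],
)

```text
t: 11.8
tool_pos: [0.5068, -0.0671, 0.0998]
tool_rot: [-0.199, 2.52, 0.067]
contact_force: [0.8, -0.9, -0.3]
opening: 0.0001
grip_force: 0.0
```

Call:
carry_out(
  rows=[
    [0,0,0,0,0,0.0015,1],
    [0,0,0,0,0,0.0015,1],
  ],
)

```text
t: 12.0
tool_pos: [0.5071, -0.0671, 0.0996]
tool_rot: [-0.199, 2.52, 0.067]
contact_force: [-1.1, 0.3, 1.4]
opening: 0.0002
grip_force: 0.7
```

Call:
carry_out(
  rows=[
    [0,0,0,0,0,0.0015,1],
    [0,0,0,0,0,0.0015,1],
  ],
)

```text
t: 12.2
tool_pos: [0.5073, -0.0671, 0.0992]
tool_rot: [-0.199, 2.52, 0.067]
contact_force: [-1.6, 0.1, 1.4]
opening: -0.0001
grip_force: 0.8
```

Call:
carry_out(
  rows=[
    [0,0,0,0,0,0.0015,1],
    [0,0,0,0,0,0.0015,1],
  ],
)

```text
t: 12.4
tool_pos: [0.5076, -0.067, 0.0988]
tool_rot: [-0.199, 2.52, 0.067]
contact_force: [-1.9, 0.2, 1.3]
opening: -0.0
grip_force: 1.0
```

```bash
python3 -c "
from h import *
plan(-90,-.0577,-.135,0)"
```

```text
turn [ 0.      0.0013 -0.0014] shift [0.0032 0.0016 0.013 ] t 12.4 open -3.115025969164762e-06 q [-0.47 -0.46  2.37  0.5   0.78 -2.48] F [-1.9  0.2  1.3]
```

Contact begins at +4.8 to 5.2 mm and the stop is at about -1.1 mm. That makes about 6 mm of travel, so the button went fully home. Now I retreat.

Call:
carry_out(
  rows=[
    [0,0,0,0,0,-0.05,1],
    [0,0,0,0,0,-0.1,1],
    [0,0,0,0,0,-0.2,1],
    [0,0,0,0,0,-0.26,1],
    [0,0,0,0,0,-0.26,1],
  ],
)

```text
t: 12.9
tool_pos: [0.4641, -0.0754, 0.1658]
tool_rot: [-0.199, 2.515, 0.061]
contact_force: [1.5, -0.5, 0.2]
opening: -0.0001
grip_force: 0.0
```

Call:
carry_out(
  rows=[
    [0,0,0,0,0,0,1],
    [0,0,0,0,0,0,1],
    [0,0,0,0,0,0,1],
  ],
)

```text
t: 13.2
tool_pos: [0.4629, -0.0738, 0.1609]
tool_rot: [-0.199, 2.522, 0.069]
contact_force: [-0.3, 0.3, 0.5]
opening: -0.0001
grip_force: 0.0
```

Run:
```python
from station import *
import cv2,numpy as np
print(get_obs()["contact_force"])
a=get_image("scene")["img"][150:370,180:400];b=get_image("top")["img"][170:390,200:420]
cv2.imwrite("pics/z6.png",cv2.resize(np.hstack([a,b]),(800,400)))
```

```text
[-0.32474126  0.29671413  0.46232961]
```

View pics/z6.png

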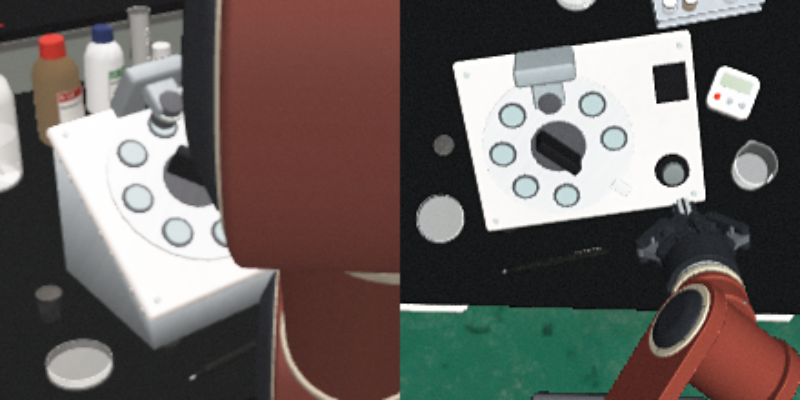

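The wheel is still at the third filter, the button is out, nothing else has moved, and the arm is clear.

```bash
python3 -c "
from station import *
print(finish_job())"
```

```text
the job is handed in; nothing more can be done
None
```

The third filter is clicked in under the lamp head; after letting go of the knob I pressed the read button to its stop (about 6 mm, peaking near 76 N at the wrist) and released it, then touched it lightly once more to check the travel; the glassware and other things look unmoved, and the job is handed in.

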